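# Seat the rail offcut in the dowelling jig

### The job

Without picking it up, use the fingertips to push the loose dark mahogany offcut flat against the long fence of the dowelling jig it lies on, well short of the pocket, then slide it along the fence into the corner pocket at the fence's left end until it sits fully home: flush against both the fence and the end stop, ready for drilling. Keep it flat on the jig's board throughout, leave the thread spool, the tape measure and the sanding block where they are, and finish with the hand clear.

Things in the scene. Friction and masses are not known exactly. Their poses are not given: they have to be found in the camera images.
- jig: Dowelling jig, fixed on the bench: a plywood board 150 (x) x 360 (y) x 12 mm with a fence, an end stop and a low lip of browner wood. Origin: centre of the board's underside; x points to the fence (away from the robot), y along the fence to the end stop (robot's left), z up.
- jig_fence (a point): Middle of the fence's inner face at the board's top: jig frame x = 53, y = -15, z = 12 mm. The fence runs along the far edge from y = -180 to 150, 22 thick, 26 high above the board. Axes as the jig's.
- jig_corner (a point): Inner corner of the pocket, where fence, end stop and board top meet: jig frame x = 53, y = 150, z = 12 mm. The end stop (two steel drill bushes in it) closes the fence's left end: inner face at y = 150, x = -19 to 75, 30 thick, 26 high above the board. The pocket is 50 wide (x), 40 deep (y), open towards -y and at the top.
- jig_lip (a point): Right-hand end of the lip's straight face, at the board's top: jig frame x = 3, y = 110, z = 12 mm. The lip is the pocket's near wall: parallel to the fence from y = 110 to 150, 22 thick, 14 high above the board, with a slanting lead-in from about y = 95 to 121 that opens away from the fence.
- offcut: Loose dark mahogany bar 45 (x) x 140 (y, long axis) x 22 mm (z), about 0.1 kg. Origin: centre of its underside. Starts flat on the board (12 mm above the bench), off the fence, turned up to 0.25 rad from it, right of the pocket. Fully home its centre is at x = 30.5, y = 80 mm in the jig frame, its left 40 mm in the pocket, the other 100 mm sticking out to the right.
- spool: Bystander: green thread spool standing upright, 46 mm diameter, 55 mm tall, loose on the bench left of the jig. Origin: centre of its underside.
- tape: Bystander: round tape measure, 62 x 79 x 15 mm, loose on the bench left of the jig, nearer the robot than the spool. Origin: centre of its underside.
- sander: Bystander: wooden sanding block, 63 (x) x 110 (y) x 30 mm, loose on the bench to the right of the jig, on the robot's side. Origin: centre of its underside.
Not all that is in view belongs to the job. What is shaped like the offcut but pink is not meant.

How it is judged:
By the outcome, as a careful person would: the job done as asked, in the order asked, and still so for the second after the job is handed in, with the robot touching nothing.
It also fails if it takes over 51 s, if anything falls off the work surface, if the arm or the gripper's body presses on something with over 40 N, if the wrist force passes 120 N, or if a joint passes its speed limit or range.

### The arm

A 6-joint arm with a two-finger parallel gripper is mounted at the origin on the work surface; the furniture and walls round the work are solid. World frame = base frame: x ahead of the robot, y to its left, z up, the work surface at z = 0. Lengths are in m, angles in rad, forces in N, time in s.
With the tool pointing down it reaches from about 0.25 to 0.775 m from the base axis. Payload 4 kg.
Tool frame: the origin (TCP) lies at the very end of the fingers, on their centre line; the grasp point (between the pads) lies 19 mm behind it; z points along the fingers, y is the direction in which the jaws open and shut (so a half turn about z gives the same grasp; the last joint's range is limited). The gripper opens to 94 mm and grips with 3 to 60 N. Pads are 16 mm wide; open, the fingers measure 119 mm over their backs; the gripper's body (75 mm by 177 mm) begins 78 mm behind the grasp point.
Start: joints at [-1.329, 0.087, 1.371, -0, 1.684, -0.103], TCP at [0.186, -0.518, 0.206] pointing down, gripper open.
Joint ranges: [-3.1, 3.1], [-0.76, 2.03], [0.27, 2.55], [-1.08, 4.22], [0.17, 2.65], [-2.57, 2.57]. Speed limits (rad/s): [2.79, 2.79, 3.14, 3.14, 3.14, 3.14].

### API

Orientations are given as a rotation vector (axis times angle).
In Python, from workcell import robot, vision, order gives the robot as it stands.
- The arm moves only by the tool apply_moves, never from a script. Its argument "increments" is a list that holds one entry, the list of rows, each a list of 5 numbers: the finger opening in mm, from 0 to 94, then the shift along the world's x, y, z in mm, then the turn about the world's z in rad. In form: [[[grip, x, y, z, spin], ...]]. A call has 1 to 20 rows; each row shifts and turns the commanded pose from where the row before left it; what a row does not reach is not made up. A row lasts 1/10 s, in which the tool goes at most 50 mm and 8.59 degrees, less where a joint would pass 70% of its speed; a pose out of reach is approached as far as the arm can. A call with a gripper value outside its range is refused whole. The fingers move at their own pace and stop on an object; the grip force is fixed at half the most. Time passes only in rows, so rows that do not move let the fingers close. It gives the time, the measured TCP pose, the force and the opening at its end, in the units of the state.
- robot.observe(): the state, without advancing time (a new reading comes with each control period).
- vision.snapshot(name): name is "scene" or "top" or "wrist"; returns (picture, depth): 384x512x3 uint8, red, green, blue; 384x512 float32, m along the optical axis (not along the pixel's ray), 0 where there is no reading.
- vision.camera_params(name): a dict with "fx", "fy", "cx", "cy" (pixels), "origin" and "rotation" of the camera in the world; the wrist camera has in their place "tool_from_camera" (4x4, takes a point from camera to tool coordinates, whose origin is the TCP and whose axes are the flange's). Camera axes: x right, y down, z forward; pixel columns grow to the right and rows downward; lengths in m; the calibration is good to about 2 mm. The wrist camera is an equidistant fisheye: a pixel r from the principal point sees the ray r / f radians off the axis. A picture is of the moment at which its call begins: read the wrist's pose just before it. camera_params takes no time and is no camera call.
- order.finish_job(): hands the job in, once; it reports no verdict.
The state is a dict: "time": time; "q": joint angles; "joint_vel": joint speeds; "joint_torque": joint torques, N m; "tool_pos": TCP position; "tool_rot": TCP orientation; "ft_force": force on the tool from outside, world axes, zero at the start; "torque": the same for the moment, N m; "width": opening from 0.0 (shut) to 1.0 (fully open).
Only numpy, scipy, OpenCV 4.12 (cv2) and the standard library are available. Lean on these libraries where they do the work, as an engineer would, in place of code of your own. Each camera call takes 0.05 s, during which the arm holds its last target.

## Working session

There is one attempt and no reset: what is moved stays moved. The work goes in short steps, Python scripts to look and compute and a tool call to move; the robot and the scene stay as the last step left them, time stands still between calls to the robot, and variables do not carry over. Pictures are saved under pics/ and viewed, and the job is handed in when it is done.

Besides the shell and the picture viewer there is one more tool, called after "Request:" as a command line: name --argument value ..., lists and objects as JSON in quotes. apply_moves: Moves the arm, as the interface text tells. Its arguments: {"type":"object","properties":{"increments":{"type":"array"}},"required":["increments"]}

```bash
ls; mkdir -p pics
python3 - <<'E'
from workcell import robot, vision, order
import cv2, numpy as np
s=robot.observe(); print(s)
for n in ["scene","top"]:
    p,d=vision.snapshot(n); cv2.imwrite(f"pics/{n}0.png",cv2.cvtColor(p,cv2.COLOR_RGB2BGR)); np.savez(f"{n}0.npz",p=p,d=d); print(n,vision.camera_params(n))
E
```

```text
pics
{'time': 0.0, 'q': array([-1.32908584e+00,  8.79671088e-02,  1.37223198e+00, -3.23178159e-05,
        1.68359559e+00, -1.03094335e-01]), 'joint_vel': array([ 1.49724112e-04,  2.59386476e-04, -6.18030086e-04, -9.69154759e-04,
        1.02078770e-03,  6.02665788e-05]), 'joint_torque': array([-5.61973102e-04, -3.40189326e+01, -3.02427363e+01,  7.17200479e-02,
        3.32195393e-02, -1.71275174e-04]), 'tool_pos': array([ 0.18576438, -0.51710197,  0.20430886]), 'tool_rot': array([-3.09285902e+00, -5.38557042e-01,  2.89664796e-04]), 'ft_force': array([-0.21602509, -0.34504616, -0.37010511]), 'torque': array([ 0.01581214,  0.02839157, -0.01800208]), 'width': 1.0004653977620366}
scene {'fx': 412.095759678481, 'fy': 412.095759678481, 'cx': 251.72241528479057, 'cy': 187.26855627901685, 'origin': array([-0.36220319,  0.54460558,  1.01132127]), 'rotation': array([-1.10750526,  2.33558558, -1.0246645 ])}
top {'fx': 448.481692277106, 'fy': 448.481692277106, 'cx': 264.9004918956421, 'cy': 186.48090518491819, 'origin': array([ 0.24581438, -0.13571834,  1.44718956]), 'rotation': array([-2.15631189,  2.12240911, -0.15193279])}
```

View pics/scene0.png

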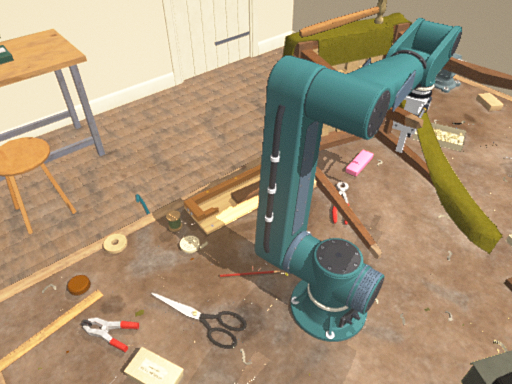

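View pics/top0.png

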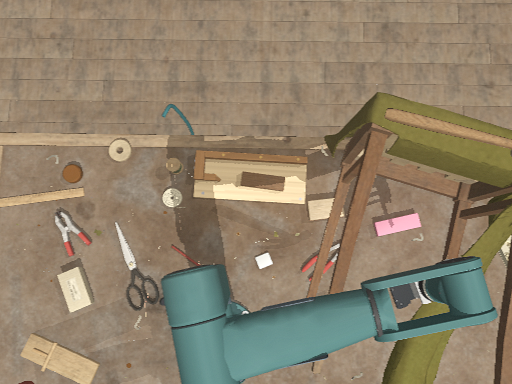

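The scene view shows the arm and an upturned chair on the right. The top view shows the jig at about (194–307, 150–205), the dark offcut at (262,181), the pink decoy bar at (398,224), the spool at (174,164), the tape at (172,198), and the sander probably at (325,208). Next I'll enlarge and measure.

```bash
cat > h.py <<'E'
import numpy as np, cv2
from scipy.spatial.transform import Rotation as R
from workcell import robot, vision, order
def cloud(n,d):
    c=vision.camera_params(n); v,u=np.mgrid[:d.shape[0],:d.shape[1]]
    P=np.stack([(u-c['cx'])/c['fx']*d,(v-c['cy'])/c['fy']*d,d],-1)
    return P@R.from_rotvec(c['rotation']).as_matrix().T+c['origin']
def proj(n,X):
    c=vision.camera_params(n); p=(np.asarray(X)-c['origin'])@R.from_rotvec(c['rotation']).as_matrix()
    return np.stack([p[...,0]/p[...,2]*c['fx']+c['cx'],p[...,1]/p[...,2]*c['fy']+c['cy']],-1)
E
python3 - <<'E'
from h import *
f=np.load('top0.npz'); P=cloud('top',f['d']); p=f['p']
for u,v in [(262,181),(250,178),(230,195),(290,168),(250,155),(200,165),(325,208),(398,224),(174,164),(172,198),(190,240),(264,260),(340,200),(240,240)]:
    print(u,v,P[v,u].round(4),p[v,u])
c=p[135:235,150:350]; cv2.imwrite('pics/topcrop.png',cv2.cvtColor(cv2.resize(c,(800,400),interpolation=cv2.INTER_CUBIC),cv2.COLOR_RGB2BGR))
H=P[...,2]; h=np.clip(H[135:235,150:350]*255/0.08,0,255).astype(np.uint8)
cv2.imwrite('pics/toph.png',cv2.resize(cv2.applyColorMap(h,cv2.COLORMAP_JET),(800,400),interpolation=0))
E
```

```text
262 181 [ 0.4774 -0.1124  0.033 ] [116  89  65]
250 178 [ 0.4848 -0.0743  0.0427] [119  94  68]
230 195 [ 0.4335 -0.0094  0.011 ] [255 244 198]
290 168 [ 0.5253 -0.2025  0.0106] [206 181 139]
250 155 [ 0.5612 -0.0723  0.0353] [150 112  76]
200 165 [0.5259 0.0874 0.0359] [165 125  85]
325 208 [ 0.3939 -0.3132  0.0324] [234 211 174]
398 224 [ 0.3478 -0.5457  0.0206] [255 191 207]
174 164 [0.5243 0.1673 0.0538] [150 125  93]
172 198 [ 0.4224  0.1804 -0.0011] [94 83 71]
190 240 [ 0.2875  0.1168 -0.0051] [97 81 66]
264 260 [ 0.2281 -0.1227  0.0092] [251 250 244]
340 200 [ 0.4184 -0.3586  0.0465] [151 117  90]
240 240 [ 0.2899 -0.0447  0.0013] [146 121  97]
```

View pics/topcrop.png

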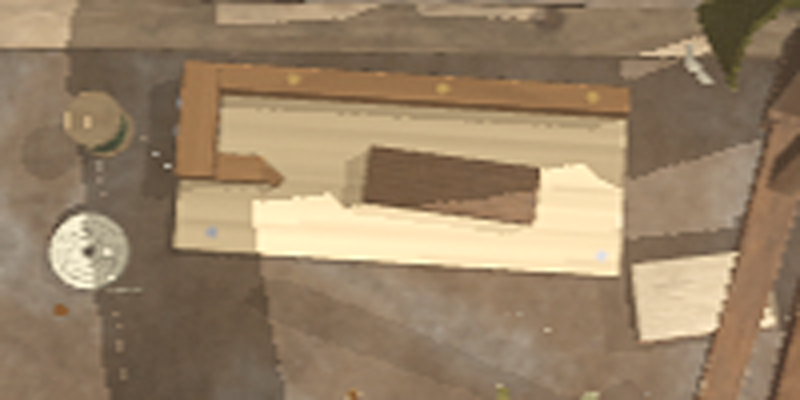

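View pics/toph.png

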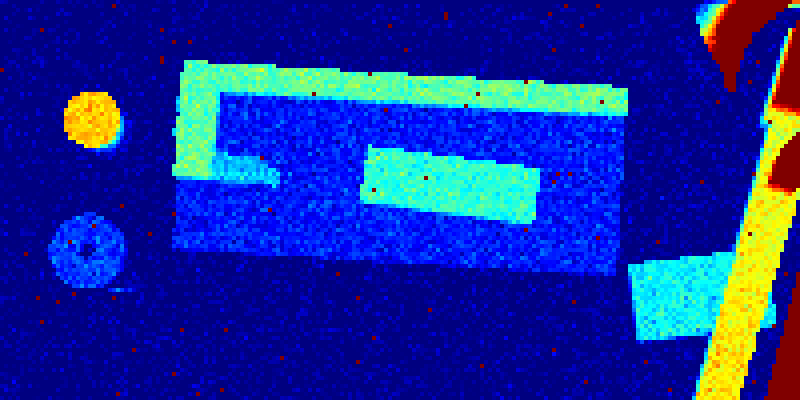

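The enlarged crop (×4) shows the dark mahogany bar on the jig board at crop (360–540, 145–225). It is brown and on the board. The only other bar of that shape is the pink one at (398,224), off to the right on the bench, so the bar on the jig is the offcut. Next I'll fit the poses and map the chair.

```bash
cat > fit.py <<'E'
from h import *
from scipy.optimize import minimize
from scipy.ndimage import median_filter
def rectfit(X,L,W,x0):
    # X Nx2 pts, fit rectangle center,angle size fixed -- maximise inside count w/ tight: use minAreaRect + mean
    r=cv2.minAreaRect(X.astype(np.float32)*1000); return r
def measure(d, n='top',verbose=True):
    d=cv2.medianBlur(d,3); P=cloud(n,d)
    return P
E
python3 - <<'E'
from fit import *
f=np.load('top0.npz'); P=measure(f['d']); H=P[...,2]
roi=np.zeros(H.shape,bool); roi[145:205,190:310]=1
def comp(m):
    n,l,st,_=cv2.connectedComponentsWithStats(m.astype(np.uint8),connectivity=4)
    k=1+np.argmax(st[1:,4]); return l==k
# fence+stop: H>.027 ; offcut separate comp
m=roi&(H>.024)
n,l,st,ce=cv2.connectedComponentsWithStats(m.astype(np.uint8),connectivity=4)
for k in range(1,n):
    if st[k,4]>50:
        X=P[l==k]; print(st[k],X[:,:2].mean(0).round(4),np.median(X[:,2]), cv2.minAreaRect((X[:,:2]*1000).astype(np.float32)))
b=comp(roi&(H>.006)); X=P[b]; print('board',X[:,:2].mean(0),cv2.minAreaRect((X[:,:2]*1000).astype(np.float32)))
print('bench z',np.median(P[215:235,200:290,2]), 'board z',np.median(P[190:195,215:300,2]))
# height map of chair region: max over top camera, print coarse grid
f=np.load('scene0.npz');Q=cloud('scene',f['d'])
A=np.concatenate([P.reshape(-1,3),Q.reshape(-1,3)])
print('y:',[round(-.7+.05*j,2) for j in range(20)])
for xi in np.arange(.75,0.0,-.05):
    row=[]
    for yj in np.arange(-.7,.3,.05):
        s=(abs(P[...,0]-xi)<.025)&(abs(P[...,1]-yj)<.025)&(P[...,2]>-.1)
        row.append('%4d'%(1000*np.percentile(H[s],95)) if s.sum()>3 else '   .')
    print('%.2f'%xi,' '.join(row))
E
```

```text
[ 193  150  114   31 1124] [ 0.5435 -0.0335] 0.036790289670954546 ((523.3305053710938, -70.57864379882812), (363.0719909667969, 94.8872299194336), 88.12163543701172)
[240 172  45  19 623] [ 0.478 -0.113] 0.03330675880257172 ((478.7761535644531, -112.7973861694336), (139.78399658203125, 45.96506118774414), 83.27367401123047)
board [ 0.49354349 -0.07081999] ((492.05718994140625, -67.6968994140625), (368.2860107421875, 154.27818298339844), 87.19894409179688)
bench z -0.000215428719678723 board z 0.011777968314905518
y: [-0.7, -0.65, -0.6, -0.55, -0.5, -0.45, -0.4, -0.35, -0.3, -0.25, -0.2, -0.15, -0.1, -0.05, 0.0, 0.05, 0.1, 0.15, 0.2, 0.25]
0.75    .    .    .    .    .    .    .    .    .    .    .    .    .    .    .    .    .    .   15    .
0.70    .    .    .    .    .    .    .    .    .    .    .    .    .    .    .    .    .    .   26    .
0.65    .    .    .    .    .    .   43   68   20    0    0    1    0    1    1    0    0    1    0    0
0.60    .    .    .    .  478  479  478  471  104    1    1    2    1    1    1    2    1    0    1    1
0.55    .  478  480  484  515  51
[... 421 characters left out ...]
    3  446  446   28    2    1    1    2    1    1    1    1    1    1
0.30  327  307    4    2   23    3    4  446  446    2    2    2    2    2    1    1    1    1    1    1
0.25  420  281    2  589  597  591    3   16  454   11    1    8   10    2    2    1    3    5    1    1
0.20  425  445    4  593  595  592  586  579  557  459    1    7    8  640  653  649    5    2    2    2
0.15    .  454    .  598  596  587    4  586  590  597  606  611  614  647  653  646    .    .   10   11
0.10    .  461  167  154  593  591  583  581  591  601  610  619  628  649  651  637    .    .   11   11
0.05   51  472  470  124    .    .    .    .    .  595  607  619  629  651  651  621    .    .    2    4
```

Run:
```python
from fit import *
f=np.load('top0.npz'); P=measure(f['d']); H=P[...,2];p=f['p']
g=np.load('scene0.npz'); Q=cloud('scene',g['d'])
for nm,p_,d_,Z,(a,b,c,e) in [('t',f['p'],f['d'],H,(85,325,290,512)),('s',g['p'],g['d'],Q[...,2],(10,290,270,512))]:
    im=cv2.cvtColor(p_[a:b,c:e],cv2.COLOR_RGB2BGR); im=cv2.resize(im,None,fx=2,fy=2,interpolation=cv2.INTER_CUBIC)
    h=np.clip(Z[a:b,c:e]*255/0.65,0,255).astype(np.uint8); h=cv2.resize(cv2.applyColorMap(h,cv2.COLORMAP_JET),None,fx=2,fy=2,interpolation=0)
    o=np.hstack([im,h]); o=o[:600]; o=cv2.resize(o,None,fx=800/o.shape[1],fy=800/o.shape[1]) if o.shape[1]>800 else o
    cv2.imwrite(f'pics/ch_{nm}.png',o)
for nm,PP,L in [('top',P,[(380,110),(376,130),(372,150),(360,150),(355,180),(350,200),(347,230),(340,250),(335,270),(330,165),(340,200),(330,235),(320,265),(314,290),(420,165),(460,200),(455,240),(480,250)]),
  ('scene',Q,[(320,172),(335,195),(350,215),(365,235),(376,250),(330,148),(350,138),(390,118),(400,140),(420,165),(430,120),(440,160),(480,230),(310,60),(290,50),(330,190),(345,190),(408,110),(403,135),(415,105)])]:
    for u,v in L: print(nm,u,v,PP[v,u].round(3))
```

```text
top 380 110 [ 0.57  -0.382  0.476]
top 376 130 [ 0.53  -0.377  0.456]
top 372 150 [ 0.485 -0.369  0.446]
top 360 150 [ 0.534 -0.384  0.238]
top 355 180 [ 0.489 -0.414  0.007]
top 350 200 [ 0.374 -0.324  0.409]
top 347 230 [ 0.302 -0.31   0.446]
top 340 250 [ 0.258 -0.294  0.449]
top 335 270 [ 0.215 -0.281  0.457]
top 330 165 [ 0.539 -0.334  0.001]
top 340 200 [ 0.418 -0.358  0.049]
top 330 235 [ 0.308 -0.326  0.054]
top 320 265 [ 0.216 -0.295  0.047]
top 314 290 [ 0.14  -0.278  0.04 ]
top 420 165 [ 0.526 -0.599  0.088]
top 460 200 [ 0.424 -0.733  0.05 ]
top 455 240 [ 0.299 -0.711  0.05 ]
top 480 250 [ 0.266 -0.681  0.278]
scene 320 172 [ 0.376 -0.353  0.048]
scene 335 195 [ 0.26  -0.307  0.045]
scene 350 215 [ 0.167 -0.278  0.041]
scene 365 235 [ 0.084 -0.253  0.035]
scene 376 250 [ 0.027 -0.237  0.028]
scene 330 148 [ 0.496 -0.543 -0.004]
scene 350 138 [ 0.465 -0.622  0.026]
scene 390 118 [ 0.096 -0.249  0.457]
scene 400 140 [ 0.165 -0.458  0.257]
scene 420 165 [ 0.17  -0.662  0.048]
scene 430 120 [ 3.510e-01 -1.023e+00  1.000e-03]
scene 440 160 [ 0.086 -0.608  0.15 ]
scene 480 230 [-0.141 -0.497  0.078]
scene 310 60 [ 0.466 -0.347  0.444]
scene 290 50 [ 0.561 -0.351  0.443]
scene 330 190 [ 0.287 -0.31   0.048]
scene 345 190 [ 0.282 -0.39   0.005]
scene 408 110 [ 0.175 -0.475  0.352]
scene 403 135 [ 0.161 -0.46   0.277]
scene 415 105 [ 0.161 -0.48   0.374]
```

View pics/ch_t.png

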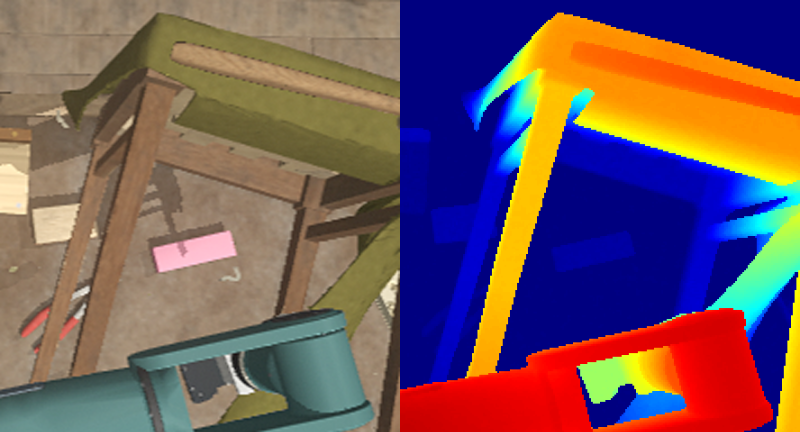

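View pics/ch_s.png

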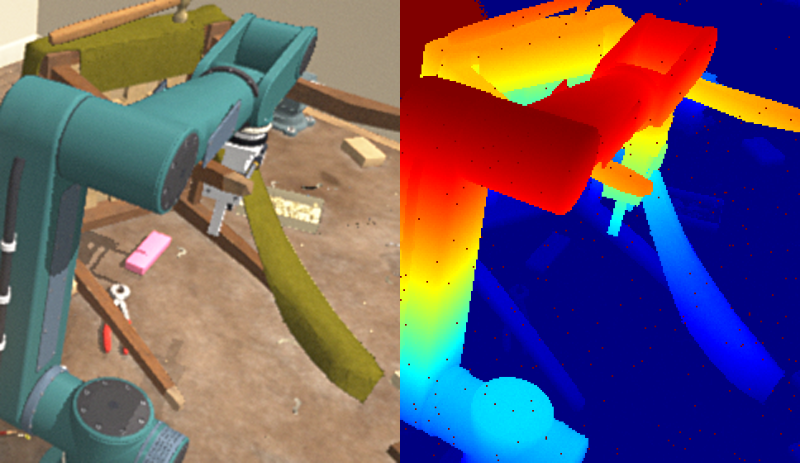

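The chair lies on its side. One leg rests on the bench (z≈0.05) and another crosses at z≈0.41–0.457 around y≈-0.25 to -0.38, between the hand and the jig, so the hand has to go over it. Next I'll fit the jig and offcut poses from the height model.

```bash
cat > fit.py <<'E'
from h import *
from scipy.optimize import minimize
def tojig(X,q):
    c,s=np.cos(q[2]),np.sin(q[2]); d=X-np.array(q[:2]); return np.stack([c*d[...,0]+s*d[...,1],-s*d[...,0]+c*d[...,1]],-1)
def box(j,x0,x1,y0,y1): return (j[...,0]>x0)&(j[...,0]<x1)&(j[...,1]>y0)&(j[...,1]<y1)
def pred_jig(X,q):
    j=tojig(X,q); z=np.zeros(j.shape[:-1])
    z[box(j,-.075,.075,-.18,.18)]=.012
    z[box(j,-.019,.003,.110,.15)]=.026
    z[box(j,.053,.075,-.18,.15)]=.038
    z[box(j,-.019,.075,.15,.18)]=.038
    return z
def ref(P,cost,q0):
    best=None
    for k in range(3):
        sim=np.array([q0]*4,float); sim[1,0]+=.006; sim[2,1]+=.006; sim[3,2]+=.04
        r=minimize(cost,q0,method='Nelder-Mead',options=dict(initial_simplex=sim,xatol=1e-5,fatol=1e-9)); q0=r.x
    return r.x,r.fun
def fitjig(P,roi,q0=(.492,-.068,-.04)):
    X=P[roi]; b=X[:,2]
    def cost(q):
        p=pred_jig(X[:,:2],q); return np.minimum(abs(b-p),.012).mean()
    return ref(P,cost,q0)
def fitbar(P,qj,q0):
    X=P.reshape(-1,3); j=tojig(X[:,:2],qj); m=box(j,-.07,.05,-.175,.105); X=X[m]
    def cost(q):
        k=tojig(X[:,:2],q); p=np.where((abs(k[:,0])<.0225)&(abs(k[:,1])<.07),.034,.012); return np.minimum(abs(X[:,2]-p),.015).mean()
    return ref(P,cost,q0)
E
python3 - <<'E'
from fit import *
f=np.load('top0.npz'); d=f['d']; P=cloud('top',cv2.medianBlur(d,3)); 
for dd in (P,cloud('top',d)):
    roi=np.zeros(d.shape,bool); roi[143:212,185:306]=1
    qj,c=fitjig(dd,roi); print('jig',qj.round(4),c)
    qb,c=fitbar(dd,qj,(.479,-.113,qj[2]-.08)); print('bar world',qb.round(4),c,'in jig',tojig(qb[:2],qj).round(4),qb[2]-qj[2])
s=robot.observe(); M=R.from_rotvec(s['tool_rot']).as_matrix(); print(M.round(3))
print(tojig(np.array([0,0]),qj))
for a in [(53,150),(53,-180),(-75,-180),(3,110),(30.5,80)]:
    c,s_=np.cos(qj[2]),np.sin(qj[2]); print(a,(qj[0]*1e3+c*a[0]-s_*a[1]).round(1),(qj[1]*1e3+s_*a[0]+c*a[1]).round(1))
np.save('qj.npy',qj)
E
```

```text
jig [ 0.4932 -0.0716 -0.0465] 0.0023430298748330354
bar world [ 0.4791 -0.1128 -0.1213] 0.001237174507124257 in jig [-0.0122 -0.0418] -0.07476674008756595
jig [ 0.4935 -0.0716 -0.0442] 0.003554336742181412
bar world [ 0.479  -0.1131 -0.127 ] 0.0025968161954598988 in jig [-0.0126 -0.0421] -0.08273013253172597
[[ 0.941  0.338 -0.001]
 [ 0.338 -0.941  0.002]
 [ 0.    -0.002 -1.   ]]
[-0.49615555  0.04972012]
(53, 150) 553.1 75.9
(53, -180) 538.5 -253.8
(-75, -180) 410.6 -248.1
(3, 110) 501.3 38.1
(30.5, 80) 527.5 7.0
```

The fitted jig pose is (0.493, -0.072, yaw -0.045), and the residual is small. In the jig frame the offcut sits at about (-12, -42) mm with yaw -0.08, which matches the description. Now I'll lift straight up, over the chair leg's height.

Request:
apply_moves --increments '[[[70, 0, 0, 20, 0], [70, 0, 0, 30, 0], [70, 0, 0, 30, 0], [70, 0, 0, 30, 0], [70, 0, 0, 30, 0], [70, 0, 0, 30, 0], [70, 0, 0, 30, 0], [70, 0, 0, 30, 0], [70, 0, 0, 30, 0], [70, 0, 0, 30, 0], [70, 0, 0, 30, 0], [70, 0, 0, 0, 0]]]'

```text
time: 1.3
tool_pos: [0.1859, -0.5179, 0.5293]
tool_rot: [3.087, 0.537, 0.001]
ft_force: [-0.3, 0.3, 0.2]
width: 0.743
```

Request:
apply_moves --increments '[[[70, 10, 18, 0, -0.02], [70, 18, 31, 0, -0.03], [70, 18, 31, 0, -0.03], [70, 18, 31, 0, -0.03], [70, 18, 31, 0, -0.03], [70, 18, 31, 0, -0.03], [70, 18, 31, 0, -0.03], [70, 18, 31, 0, -0.03], [70, 18, 31, 0, -0.03], [70, 18, 31, 0, -0.03], [70, 18, 31, 0, -0.03], [70, 18, 31, 0, -0.03], [70, 18, 31, 0, -0.03], [70, 10, 18, 0, -0.01], [70, 0, 0, 0, 0]]]'

```text
time: 2.8
tool_pos: [0.4227, -0.1078, 0.5235]
tool_rot: [-3.14, 0.064, 0.005]
ft_force: [0.2, -0.6, -0.4]
width: 0.749
```

```bash
cat > look.py <<'E'
import sys
from fit import *
tag=sys.argv[1]
s=robot.observe(); qj=np.load('qj.npy'); print(s['time'],s['tool_pos'].round(4),'jig',(tojig(s['tool_pos'][:2],qj)*1e3).round(1),s['ft_force'].round(1),s['width'])
M=R.from_rotvec(s['tool_rot']).as_matrix(); print('y-axis yaw rel jig',np.arctan2(M[1,1],M[0,1])-qj[2]+np.pi/2,'tilt',M[2,2])
for n in sys.argv[2:]:
    p,d=vision.snapshot(n); np.savez(f'{n}_{tag}.npz',p=p,d=d,pos=s['tool_pos'],rot=s['tool_rot'])
    if n=='wrist': im=cv2.resize(p,(800,600),interpolation=cv2.INTER_CUBIC)
    elif n=='top': im=cv2.resize(p[130:240,150:350],(800,440),interpolation=cv2.INTER_CUBIC)
    else: im=cv2.resize(p[100:300,130:380],(750,600),interpolation=cv2.INTER_CUBIC)
    cv2.imwrite(f'pics/{n}_{tag}.png',cv2.cvtColor(im,cv2.COLOR_RGB2BGR))
E
python3 look.py a wrist
```

```text
2.8 [ 0.4227 -0.1078  0.5235] jig [-69.1 -39.3] [ 0.2 -0.6 -0.4] 0.7486037622408785
y-axis yaw rel jig 0.0035488289156779818 tilt -0.9999943361944874
```

View pics/wrist_a.png

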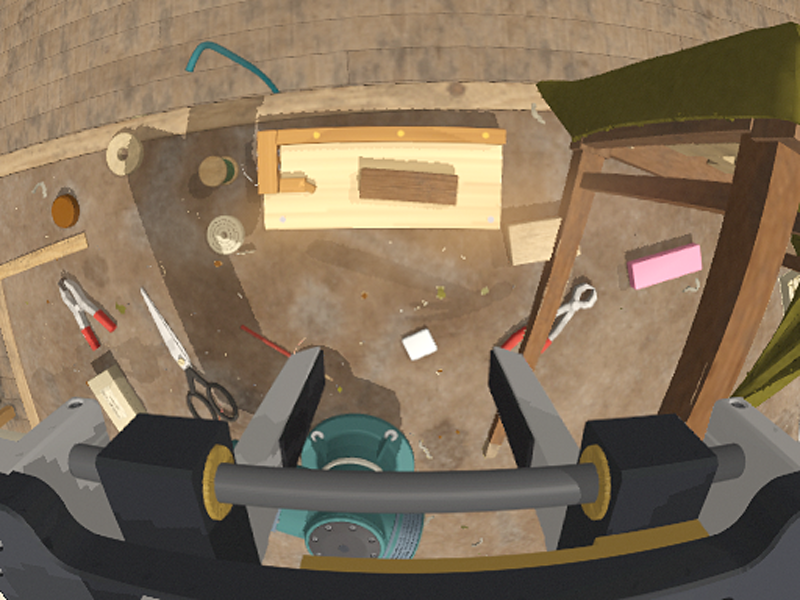

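```bash
python3 -c "
from h import *; print(vision.camera_params('wrist'))"
```

```text
{'fx': 297.3186396354542, 'fy': 297.3186396354542, 'cx': 259.8197940280276, 'cy': 192.91979084420046, 'tool_from_camera': array([[-2.60626400e-04, -9.61668326e-01, -2.74215177e-01,
         7.98892568e-02],
       [ 9.99999858e-01, -1.23183933e-04, -5.18440581e-04,
        -8.96318973e-04],
       [ 4.64788982e-04, -2.74215273e-01,  9.61668221e-01,
        -1.79547150e-01],
       [ 0.00000000e+00,  0.00000000e+00,  0.00000000e+00,
         1.00000000e+00]])}
```

The wrist view shows the jig at (260–505, 130–230), the offcut on it at (360–457, 168–203), and the pink bar far right behind the chair leg. The descent column is clear. Descending now on the robot's side of the offcut.

Request:
apply_moves --increments '[[[70, 0, 0, -20, 0], [70, 0, 0, -35, 0], [70, 0, 0, -35, 0], [70, 0, 0, -35, 0], [70, 0, 0, -35, 0], [70, 0, 0, -35, 0], [70, 0, 0, -35, 0], [70, 0, 0, -35, 0], [70, 0, 0, -35, 0], [70, 0, 0, -35, 0], [70, 0, 0, -35, 0], [70, 0, 0, -30, 0], [70, 0, 0, -20, 0], [70, 0, 0, 0, 0]]]'

```text
time: 4.25
tool_pos: [0.4182, -0.1095, 0.1012]
tool_rot: [-3.138, 0.074, 0.013]
ft_force: [-0.3, -0.0, 0.5]
width: 0.746
```

```bash
python3 look.py b wrist
```

```text
4.25 [ 0.4182 -0.1095  0.1012] jig [-73.5 -41.2] [-0.3 -0.   0.5] 0.745741605390231
y-axis yaw rel jig -0.0026919319789584506 tilt -0.9999619771789175
```

View pics/wrist_b.png

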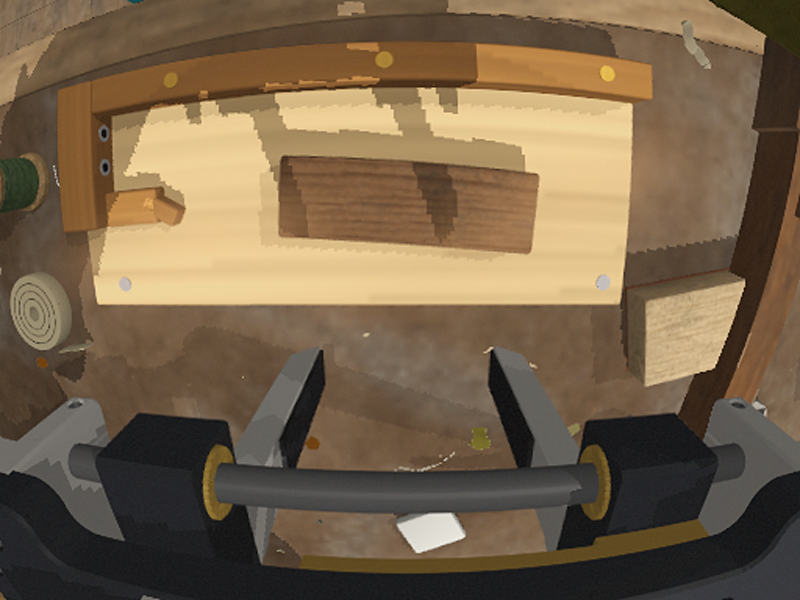

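The wrist close-up shows the jig, with the pocket at left (105–185, 100–230), and the offcut at (278–538, 155–253). The fingers are over the board's near edge. I'll refine the jig and bar poses from this closer depth image.

```bash
cat > wf.py <<'E'
import sys
from fit import *
def wcloud(f):
    c=vision.camera_params('wrist'); d=cv2.medianBlur(f['d'],3); v,u=np.mgrid[:384,:512]
    a=(u-c['cx'])/c['fx']; b=(v-c['cy'])/c['fy']; th=np.hypot(a,b)+1e-9
    k=np.tan(th)/th; P=np.stack([a*k*d,b*k*d,d],-1); P[(d<=0)|(th>1.2)]=np.nan
    T=c['tool_from_camera']; P=P@T[:3,:3].T+T[:3,3]
    return P@R.from_rotvec(f['rot']).as_matrix().T+f['pos']
def clean(P):
    X=P.reshape(-1,3); return X[np.isfinite(X).all(1)]
def run(tag,barq,refit=True,xs=0.2):
    f=np.load(f'wrist_{tag}.npz'); X=clean(wcloud(f)); X=X[(X[:,2]>-.02)&(X[:,2]<.055)]
    qj=np.load('qj.npy'); j=tojig(X[:,:2],qj)
    if refit:
        m=box(j,-.07,.1,-.2,.2); 
        q2,c=fitjig(X,m,qj); print('jig wrist',q2.round(4),c,'top',qj.round(4))
        b=box(j,-.07,.05,-.17,.1)&(abs(X[:,2]-.012)<.006); print('board z',np.median(X[b,2])); qj=q2
    c,s=np.cos(qj[2]),np.sin(qj[2]); b0=(qj[0]+c*barq[0]-s*barq[1],qj[1]+s*barq[0]+c*barq[1],qj[2]+barq[2])
    qb,c=fitbar(X,qj,b0); print('bar in jig',(tojig(qb[:2],qj)*1e3).round(1),(qb[2]-qj[2]).round(4),c)
    return qj,qb
if __name__=='__main__':
    qj,qb=run(sys.argv[1],[float(x) for x in sys.argv[2:5]])
E
python3 wf.py b -.012 -.042 -.08
```

```text
jig wrist [ 0.4954 -0.0708 -0.0455] 0.0024618812347891464 top [ 0.4935 -0.0716 -0.0442]
board z 0.012325312989040785
bar in jig [-12.  -41.6] -0.0722 0.00044916715888384124
```

Request:
apply_moves --increments '[[[70, 0, 0, -25, 0], [70, 0, 0, -25, 0], [70, 0, 0, -20, 0], [70, 0, 0, -10, 0], [70, 0, 0, 0, 0]]]'

```text
time: 4.8
tool_pos: [0.4215, -0.1099, 0.0253]
tool_rot: [-3.141, 0.072, 0.002]
ft_force: [-0.3, 0.1, -0.3]
width: 0.748
```

```bash
python3 -c "
import numpy as np; np.save('qj.npy',[.495,-.071,-.0453])"; python3 look.py c
```

```text
4.8 [ 0.4215 -0.1099  0.0253] jig [-71.7 -42.2] [-0.3  0.1 -0.3] 0.7482569795835792
y-axis yaw rel jig -0.00040987801292891035 tilt -0.9999994235250445
```

Request:
apply_moves --increments '[[[70, 5, 0, -5, 0], [70, 8, -0.4, 0, 0], [70, 8, -0.4, 0, 0], [70, 5, -0.2, 0, 0], [70, 5, -0.2, 0, 0], [70, 5, -0.2, 0, 0], [70, 5, -0.2, 0, 0], [70, 5, -0.2, 0, 0], [70, 0, 0, 0, 0]]]'

```text
time: 5.7
tool_pos: [0.4688, -0.1115, 0.0205]
tool_rot: [3.141, -0.071, 0.002]
ft_force: [-0.4, 1.3, -0.6]
width: 0.744
```

```bash
python3 look.py d wrist; python3 wf.py d -.0 -.042 -.02
```

```text
5.7 [ 0.4688 -0.1115  0.0205] jig [-24.3 -41.6] [-0.4  1.3 -0.6] 0.7436518041200771
y-axis yaw rel jig 0.0002721149519684385 tilt -0.9999993236856243
jig wrist [ 0.4954 -0.0712 -0.0464] 0.0028075183470574784 top [ 0.495  -0.071  -0.0453]
board z 0.012291871826889155
bar in jig [  7.3 -39.4] 0.0012 0.0008875381948709354
```

View pics/wrist_d.png

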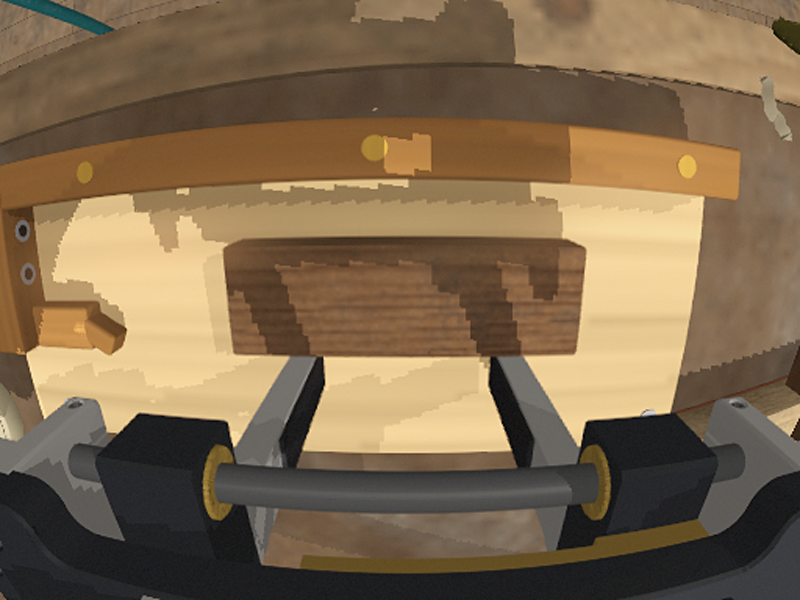

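The wrist view shows the offcut squared up on both fingertips (y≈355) and parallel to the fence (fitted yaw 0.001), with about 23 mm left to the fence. I'll continue, slowing near contact.

Request:
apply_moves --increments '[[[70, 4, -0.2, 0, 0], [70, 4, -0.2, 0, 0], [70, 4, -0.2, 0, 0], [70, 4, -0.2, 0, 0], [70, 2, -0.1, 0, 0], [70, 2, -0.1, 0, 0], [70, 1, 0, 0, 0], [70, 0, 0, 0, 0]]]'

```text
time: 6.55
tool_pos: [0.4892, -0.1125, 0.0206]
tool_rot: [3.141, -0.071, 0.001]
ft_force: [-0.7, 0.4, -0.2]
width: 0.744
```

Request:
apply_moves --increments '[[[70, 1, 0, 0, 0], [70, 1, -0.1, 0, 0]]]'

```text
time: 6.75
tool_pos: [0.4907, -0.1125, 0.0206]
tool_rot: [3.141, -0.071, -0.001]
ft_force: [-2.0, 0.7, 0.4]
width: 0.743
```

Request:
apply_moves --increments '[[[70, 1, 0, 0, 0], [70, 1, -0.1, 0, 0]]]'

```text
time: 6.95
tool_pos: [0.4922, -0.1126, 0.0206]
tool_rot: [-3.141, 0.071, 0.003]
ft_force: [-5.2, 1.1, 3.1]
width: 0.742
```

Request:
apply_moves --increments '[[[70, 1, 0, 0, 0], [70, 0, 0, 0, 0]]]'

```text
time: 7.15
tool_pos: [0.4922, -0.1126, 0.0206]
tool_rot: [-3.141, 0.071, 0.007]
ft_force: [-6.1, 0.4, 5.1]
width: 0.747
```

```bash
python3 look.py e wrist; python3 wf.py e .03 -.042 -.0
```

```text
7.15 [ 0.4922 -0.1126  0.0206] jig [ -0.9 -41.7] [-6.1  0.4  5.1] 0.7465808901431558
y-axis yaw rel jig 7.024294822888244e-05 tilt -0.999991249022776
jig wrist [ 0.4956 -0.071  -0.0454] 0.003061573532212074 top [ 0.495  -0.071  -0.0453]
board z 0.012298768499061733
bar in jig [ 27.5 -40. ] -0.0003 0.00072806334156844
```

View pics/wrist_e.png

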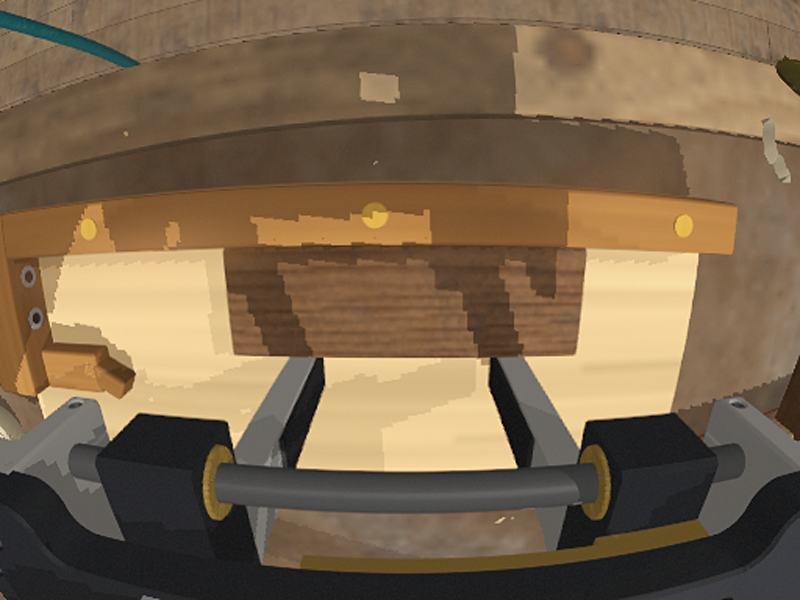

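The offcut is flush on the fence. The force stalled at about 6 N, the picture shows no gap along the fence line (y≈248), and the yaw is 0.000 with the left end still about 80 mm short of the pocket. Before moving round to the right end I'll check clearance to the chair's overhang there.

Run:
```python
from wf import *
print(robot.observe()['q'].round(3))
f=np.load('top0.npz'); P=cloud('top',f['d']).reshape(-1,3)
W=np.concatenate([clean(wcloud(np.load(f'wrist_{t}.npz'))) for t in 'abde'])
for nm,A in (('top',P),('wrist',W)):
    m=(A[:,0]>.42)&(A[:,0]<.72)&(A[:,1]>-.40)&(A[:,1]<-.18)&(A[:,2]>.05)&(A[:,2]<.6)
    B=A[m]; print(nm,len(B))
    for x0 in np.arange(.42,.72,.03):
        s=B[(B[:,0]>=x0)&(B[:,0]<x0+.03)]
        if len(s)>4:
            print('x %.2f'%x0,'n',len(s),'ymax %.3f'%np.percentile(s[:,1],98),'z rng',np.percentile(s[:,2],[2,50,98]).round(3), 'z of y>-.32',s[s[:,1]>-.32][:,2].round(2)[:6])
```

```text
[-3.36e-01  1.05e-01  1.73e+00 -1.00e-03  1.31e+00  1.28e+00]
top 3245
x 0.42 n 287 ymax -0.338 z rng [0.051 0.445 0.449] z of y>-.32 []
x 0.45 n 430 ymax -0.347 z rng [0.051 0.44  0.449] z of y>-.32 []
x 0.48 n 341 ymax -0.355 z rng [0.053 0.445 0.45 ] z of y>-.32 []
x 0.51 n 584 ymax -0.362 z rng [0.052 0.436 0.478] z of y>-.32 []
x 0.54 n 823 ymax -0.317 z rng [0.098 0.421 0.5  ] z of y>-.32 [0.25 0.29 0.3  0.23 0.26 0.29]
x 0.57 n 566 ymax -0.318 z rng [0.067 0.421 0.478] z of y>-.32 [0.06 0.06 0.08 0.11 0.06 0.07]
x 0.60 n 214 ymax -0.320 z rng [0.054 0.354 0.473] z of y>-.32 [0.05 0.05 0.07 0.05]
wrist 26874
x 0.42 n 4622 ymax -0.181 z rng [0.05  0.219 0.446] z of y>-.32 [0.2 0.2 0.2 0.2 0.2 0.2]
x 0.45 n 2241 ymax -0.182 z rng [0.115 0.409 0.447] z of y>-.32 [0.13 0.13 0.13 0.13 0.13 0.13]
x 0.48 n 6430 ymax -0.181 z rng [0.115 0.143 0.447] z of y>-.32 [0.12 0.12 0.12 0.12 0.12 0.12]
x 0.51 n 3977 ymax -0.181 z rng [0.118 0.142 0.458] z of y>-.32 [0.12 0.12 0.12 0.12 0.12 0.12]
x 0.54 n 3835 ymax -0.315 z rng [0.097 0.369 0.472] z of y>-.32 [0.23 0.23 0.24 0.24 0.25 0.25]
x 0.57 n 3671 ymax -0.315 z rng [0.064 0.34  0.47 ] z of y>-.32 [0.07 0.07 0.07 0.08 0.09 0.05]
x 0.60 n 2088 ymax -0.316 z rng [0.054 0.32  0.466] z of y>-.32 [0.05 0.05 0.06 0.05 0.06 0.06]
x 0.63 n 10 ymax -0.334 z rng [0.051 0.078 0.147] z of y>-.32 []
```

The chair starts at y<-0.315. Turning the hand by +90° makes its narrow side face the chair, leaving about 70 mm, and keeps joint 6 well within range. I'll back off, lift, turn, and go to the right of the offcut with the fingers nearly closed.

Request:
apply_moves --increments '[[[70, -8, 0.4, 0, 0], [70, -12, 0.5, 0, 0], [70, 0, 0, 25, 0], [70, 0, 0, 30, 0], [40, 0, 0, 25, 0.07], [8, 4, -9, 0, 0.14], [8, 4, -9, 0, 0.14], [8, 4, -9, 0, 0.14], [8, 4, -9, 0, 0.14], [8, 4, -9, 0, 0.14], [8, 4, -9, 0, 0.14], [8, 4, -9, 0, 0.14], [8, 4, -9, 0, 0.14], [8, 4, -9, 0, 0.14], [8, 4, -9, 0, 0.14], [8, 6, -13, 0, 0.1], [8, 0, 0, 0, 0]]]'

```text
time: 8.9
tool_pos: [0.5199, -0.2158, 0.1003]
tool_rot: [2.273, 2.167, 0.0]
ft_force: [-0.8, 1.3, 1.0]
width: 0.083
```

```bash
python3 look.py f wrist top; python3 wf.py f .03 -.042 -.0
```

```text
8.9 [ 0.5199 -0.2158  0.1003] jig [  31.4 -143.6] [-0.8  1.3  1. ] 0.08289771383356045
y-axis yaw rel jig 1.568466408468786 tilt -0.9999994576158451
jig wrist [ 0.4948 -0.0707 -0.0423] 0.002834902918636006 top [ 0.495  -0.071  -0.0453]
board z 0.012235209223411092
bar in jig [ 30.2 -39.8] -0.0064 0.0003267250748579424
```

View pics/wrist_f.png

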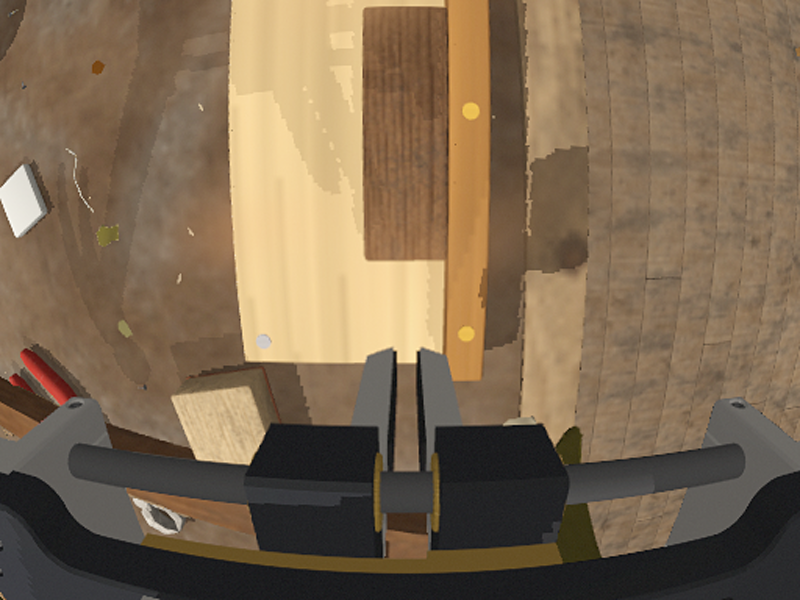

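View pics/top_f.png

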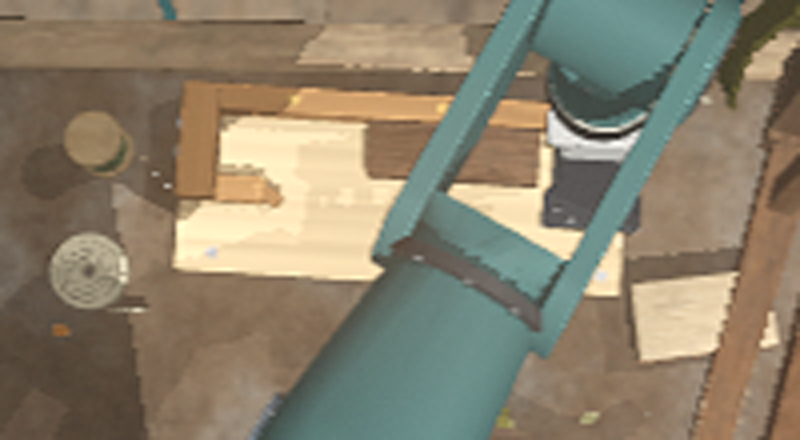

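The wrist view shows the offcut (362–447, 8–260) lying tight along the fence with no gap, and the two fingertips (355–465, 350) to the right of its end. The top view agrees, and the chair is clear of the wrist. Descending, then pushing on the end face.

Request:
apply_moves --increments '[[[5, -2.5, 0, -20, 0], [5, 0, 0, -25, 0], [5, 0, 0, -20, 0], [5, 0, 0, -10, 0], [5, 0, 0, -5, 0], [5, 0, 0, 0, 0], [5, 0.5, 10, 0, 0], [5, 0.5, 10, 0, 0], [5, 0, 0, 0, 0]]]'

```text
time: 9.9
tool_pos: [0.519, -0.1934, 0.0215]
tool_rot: [2.269, 2.171, 0.002]
ft_force: [0.4, 0.3, -0.3]
width: 0.054
```

```bash
python3 look.py g
```

```text
9.9 [ 0.519  -0.1934  0.0215] jig [  29.5 -121.2] [ 0.4  0.3 -0.3] 0.05363016541268327
y-axis yaw rel jig 1.5717100333297935 tilt -0.9999988237035522
```

Request:
apply_moves --increments '[[[5, 0.2, 4, 0, 0], [5, 0.2, 4, 0, 0], [5, 0.2, 4, 0, 0], [5, 0.2, 5, 0, 0], [5, 0.2, 5, 0, 0], [5, 0.2, 5, 0, 0], [5, 0.3, 5, 0, 0], [5, 0.2, 5, 0, 0], [5, 0.2, 5, 0, 0], [5, 0.3, 5, 0, 0], [5, 0, 0, 0, 0]]]'

```text
time: 11.0
tool_pos: [0.5204, -0.1465, 0.0202]
tool_rot: [-2.27, -2.17, -0.001]
ft_force: [0.5, -0.1, -1.0]
width: 0.057
```

```bash
python3 look.py h wrist; python3 wf.py h .03 .006 -.0
```

```text
11.0 [ 0.5204 -0.1465  0.0202] jig [ 28.8 -74.3] [ 0.5 -0.1 -1. ] 0.05660585641467677
y-axis yaw rel jig 1.570866763511224 tilt -0.9999989078920857
jig wrist [ 0.4946 -0.073  -0.0401] 0.003766539497599784 top [ 0.495  -0.071  -0.0453]
board z 0.012280696146020925
bar in jig [29.8  4.7] -0.0061 0.0004912023105604951
```

View pics/wrist_h.png

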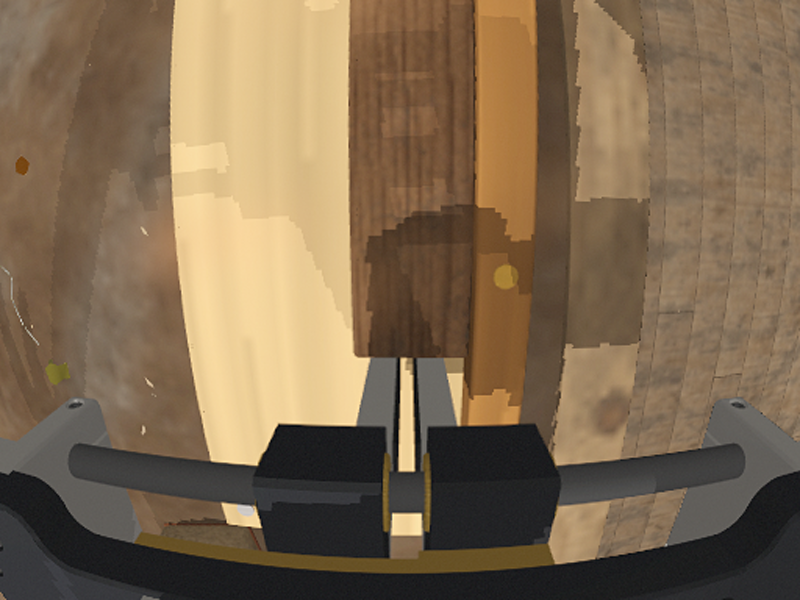

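The wrist view shows the offcut square on both fingertips (y≈356) and still tight on the fence (edge x≈475). About 76 mm remain. Continuing.

Request:
apply_moves --increments '[[[5, 0.2, 5, 0, 0], [5, 0.2, 5, 0, 0], [5, 0.3, 5, 0, 0], [5, 0.2, 5, 0, 0], [5, 0.2, 5, 0, 0], [5, 0.3, 5, 0, 0], [5, 0.2, 5, 0, 0], [5, 0.2, 5, 0, 0], [5, 0.3, 5, 0, 0], [5, 0.2, 5, 0, 0], [5, 0.2, 5, 0, 0], [5, 0.2, 5, 0, 0], [5, 0, 0, 0, 0]]]'

```text
time: 12.35
tool_pos: [0.5234, -0.087, 0.0206]
tool_rot: [-2.271, -2.171, -0.001]
ft_force: [-0.5, 0.4, 0.1]
width: 0.057
```

```bash
python3 look.py i wrist
```

```text
12.35 [ 0.5234 -0.087   0.0206] jig [ 29.1 -14.7] [-0.5  0.4  0.1] 0.05680824711098135
y-axis yaw rel jig 1.5708495815347399 tilt -0.9999998682327997
```

View pics/wrist_i.png

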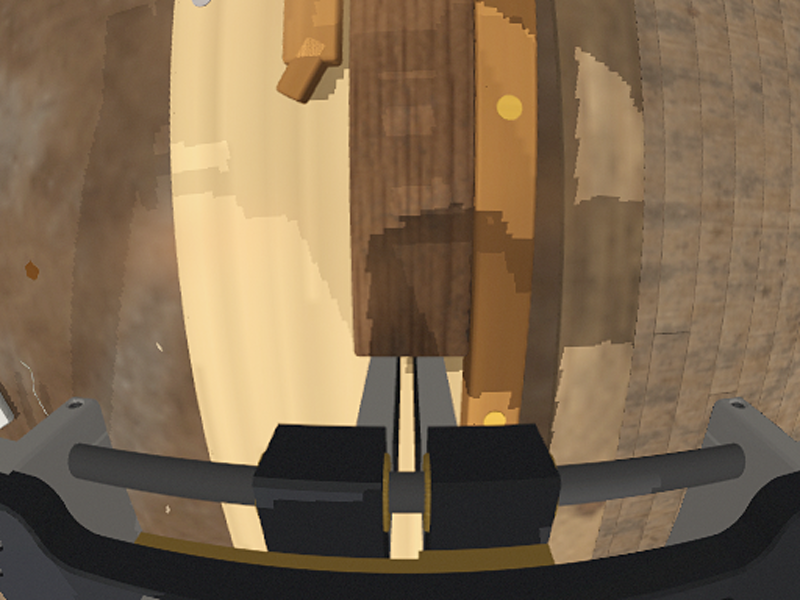

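The offcut is entering the pocket with its near edge (x≈350) clear of the lip (282–342, 0–100) and its far edge on the fence. About 16 mm remain, so I'll slow down and watch the force.

Request:
apply_moves --increments '[[[5, 0.1, 3, 0, 0], [5, 0.2, 3, 0, 0], [5, 0.1, 3, 0, 0], [5, 0.1, 2, 0, 0], [5, 0.1, 2, 0, 0], [5, 0, 0, 0, 0]]]'

```text
time: 13.0
tool_pos: [0.524, -0.0744, 0.0206]
tool_rot: [-2.272, -2.17, -0.001]
ft_force: [0.9, -0.5, 1.5]
width: 0.049
```

Request:
apply_moves --increments '[[[5, 0, 1, 0, 0], [5, 0.1, 1, 0, 0], [5, 0, 0, 0, 0]]]'

```text
time: 13.3
tool_pos: [0.5241, -0.0727, 0.0206]
tool_rot: [2.272, 2.17, 0.0]
ft_force: [0.1, 0.0, 0.2]
width: 0.053
```

Request:
apply_moves --increments '[[[5, 0, 1, 0, 0], [5, 0, 0, 0, 0]]]'

```text
time: 13.5
tool_pos: [0.5241, -0.0724, 0.0206]
tool_rot: [2.271, 2.169, -0.001]
ft_force: [-0.1, -3.1, 0.4]
width: 0.051
```

Request:
apply_moves --increments '[[[5, 0, 1, 0, 0], [5, 0, 1, 0, 0], [5, 0, 0, 0, 0]]]'

```text
time: 13.8
tool_pos: [0.5241, -0.0724, 0.0207]
tool_rot: [2.269, 2.167, -0.005]
ft_force: [-0.5, -7.6, -0.8]
width: 0.059
```

```bash
python3 look.py j wrist
```

```text
13.8 [ 0.5241 -0.0724  0.0207] jig [29.1 -0.1] [-0.5 -7.6 -0.8] 0.059004473218624044
y-axis yaw rel jig 1.569874478446476 tilt -0.99998619970079
```

View pics/wrist_j.png

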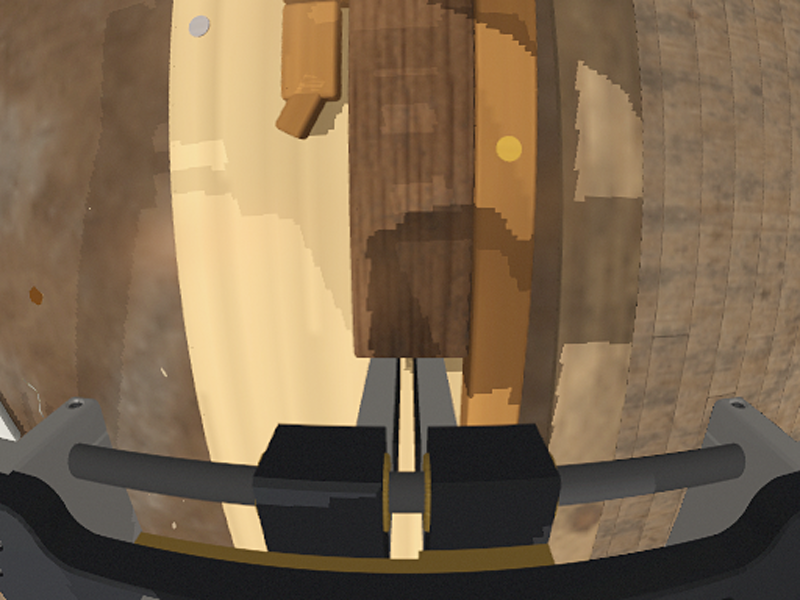

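The push stalled hard against the end stop (7.6 N, where sliding took about 0.5 N). The offcut's far edge is on the fence, and there is a visible gap at the lip. Backing off and lifting to look into the corner.

Request:
apply_moves --increments '[[[5, -0.2, -6, 0, 0], [5, -0.5, -10, 0, 0], [5, 0, 0, 30, 0], [5, 0, 0, 40, 0], [5, 0, 10, 40, 0], [5, 0, 20, 40, 0], [5, 0, 20, 20, 0], [5, 0, 0, 0, 0]]]'

```text
time: 14.65
tool_pos: [0.5253, -0.0343, 0.1949]
tool_rot: [2.265, 2.169, 0.01]
ft_force: [0.3, 0.0, -0.1]
width: 0.049
```

```bash
python3 look.py k wrist; python3 wf.py k .03 .08 -.0
python3 - <<'E'
from wf import *
p=np.load('wrist_k.npz')['p']
cv2.imwrite('pics/wk.png',cv2.cvtColor(cv2.resize(p[0:230,170:380],None,fx=2.6,fy=2.6,interpolation=cv2.INTER_CUBIC),cv2.COLOR_RGB2BGR))
E
```

```text
14.65 [ 0.5253 -0.0343  0.1949] jig [28.6 38.1] [ 0.3  0.  -0.1] 0.048582256192532744
y-axis yaw rel jig 1.57297822855847 tilt -0.9999656260201821
jig wrist [ 0.4951 -0.0707 -0.047 ] 0.002464901603185332 top [ 0.495  -0.071  -0.0453]
board z 0.012187993717374584
bar in jig [30. 80.] 0.0 0.00040687019372437865
```

View pics/wk.png

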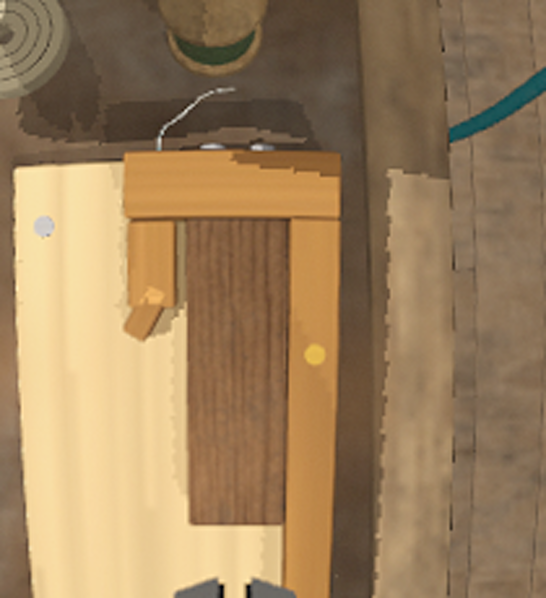

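Run:
```python
from wf import *
f=np.load('wrist_k.npz'); W=wcloud(f); 
X=clean(W); X=X[(X[:,2]>-.02)&(X[:,2]<.055)]
qj,_=fitjig(X,box(tojig(X[:,:2],np.load('qj.npy')),-.07,.1,-.0,.2),np.load('qj.npy')); print(qj)
j=tojig(X[:,:2],qj); m=box(j,-.06,.09,-.03,.178); X=X[m]
def cost(q):
    p=pred_jig(X[:,:2],qj); k=tojig(X[:,:2],q); p=np.where((abs(k[:,0])<.0225)&(abs(k[:,1])<.07),.034,p); return np.minimum(abs(X[:,2]-p),.012).mean()
from scipy.optimize import minimize
for g in [(.026,.075,.01),(.03,.08,0),(.033,.084,-.01)]:
    c,s=np.cos(qj[2]),np.sin(qj[2]); b0=(qj[0]+c*g[0]-s*g[1],qj[1]+s*g[0]+c*g[1],qj[2]+g[2])
    qb,co=ref(X,cost,b0); print('bar in jig',(tojig(qb[:2],qj)*1e3).round(1),(qb[2]-qj[2]).round(4),co)
# tight crop on corner, bigger
p=f['p']; cv2.imwrite('pics/wk2.png',cv2.cvtColor(cv2.resize(p[70:160,215:305],None,fx=6.6,fy=6.6,interpolation=cv2.INTER_CUBIC),cv2.COLOR_RGB2BGR))
# bar edges by colour: in world, plane z=.034 -> jig coords of dark pixels
c=vision.camera_params('wrist')
hsv=cv2.cvtColor(p,cv2.COLOR_RGB2HSV); J=tojig(W[...,:2],qj)*1e3
for y in (20,50,80,110,130,145):
    s=(abs(J[...,1]-y)<1.2)&(J[...,0]>0)&(J[...,0]<70); o=np.argsort(J[s][:,0]); 
    print(y,[(int(a),int(h)) for a,h in zip(J[s][o,0][::4],hsv[s][o][::4,2])])
```

```text
[ 0.494879   -0.07066324 -0.04927821]
bar in jig [30.8 79.7] -0.0031 0.0005056093821487453
bar in jig [30.9 79.7] -0.0021 0.000505665420229998
bar in jig [30.7 79.9] 0.0038 0.0005020764844539894
20 [(1, 246), (3, 244), (6, 218), (9, 149), (12, 156), (14, 155), (17, 160), (19, 153), (21, 155), (24, 139), (26, 144), (28, 155), (31, 141), (33, 143), (36, 143), (38, 149), (40, 153), (43, 126), (45, 151), (48, 147), (50, 134), (52, 82), (54, 206), (57, 201), (59, 196), (62, 194), (64, 190), (66, 188), (69, 187)]
50 [(0, 247), (2, 231), (5, 234), (8, 170), (11, 156), (13, 146), (15, 151), (18, 151), (19, 151), (21, 108), (22, 113), (22, 152), (23, 24), (24, 149), (26, 146), (28, 157), (31, 22), (31, 31), (31, 24), (33, 110), (33, 147), (34, 142), (35, 152), (37, 106), (39, 158), (41, 145), (43, 134), (46, 149), (48, 153), (52, 116), (54, 191), (56, 195), (58, 194), (61, 190), (63, 188), (65, 186), (68, 185)]
80 [(0, 241), (3, 231), (5, 234), (9, 141), (11, 145), (13, 149), (16, 145), (18, 144), (20, 143), (22, 151), (25, 142), (27, 148), (29, 138), (32, 142), (34, 142), (36, 135), (39, 142
[... 535 characters left out ...]
2, 109), (4, 161), (6, 131), (10, 141), (12, 139), (14, 142), (17, 133), (19, 143), (21, 129), (23, 127), (26, 136), (28, 126), (30, 137), (32, 130), (35, 133), (37, 113), (39, 133), (41, 119), (44, 127), (46, 137), (48, 126), (50, 119), (53, 148), (54, 198), (56, 199), (57, 199), (58, 200), (60, 199), (61, 200), (64, 201), (66, 200), (68, 198)]
145 [(0, 204), (2, 115), (4, 160), (8, 130), (10, 139), (12, 132), (14, 143), (17, 135), (19, 117), (21, 135), (23, 131), (26, 126), (28, 128), (30, 134), (32, 135), (35, 131), (37, 120), (39, 134), (41, 122), (44, 122), (46, 131), (48, 126), (50, 112), (52, 140), (55, 201), (57, 200), (59, 199), (61, 200), (64, 202), (65, 201), (67, 199), (68, 198)]
```

View pics/wk2.png

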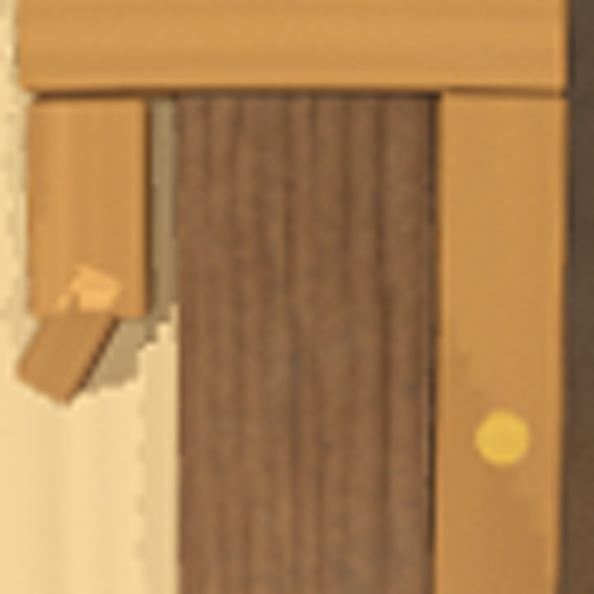

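The offcut fits home in the jig frame (30.7–30.9, 79.7–79.9; home is 30.5, 80). The close crop shows it tight against the end stop (y≈93), but a slightly darker line runs along the fence towards the right end. It may be shading or a sub-millimetre gap. There's time to settle it, so I'll press it square to the fence once more with two fingertips.

Request:
apply_moves --increments '[[[40, -4, 1, 0, -0.1], [40, -5, 1.5, 0, -0.14], [40, -5, 1.5, 0, -0.14], [40, -5, 1.5, 0, -0.14], [40, -5, 1.5, 0, -0.14], [40, -5, 1.5, 0, -0.14], [40, -5, 1.5, 0, -0.14], [40, -5, 1.5, 0, -0.14], [40, -5, 1.5, 0, -0.14], [40, -5, 1.5, 0, -0.14], [40, -4, 0.5, 0, -0.14], [40, 0, 0, 0, -0.07], [40, 0, 0, 0, 0]]]'

```text
time: 16.0
tool_pos: [0.4691, -0.0214, 0.1879]
tool_rot: [-3.14, 0.072, 0.007]
ft_force: [-0.1, -1.0, -1.0]
width: 0.423
```

```bash
python3 look.py l
```

```text
16.0 [ 0.4691 -0.0214  0.1879] jig [-28.2  48.4] [-0.1 -1.  -1. ] 0.42280136507040167
y-axis yaw rel jig -0.0006059611232707152 tilt -0.9999890794452971
```

Request:
apply_moves --increments '[[[40, 0, 0, -20, 0], [40, 0, 0, -30, 0], [40, 0, 0, -30, 0], [40, 0, 0, -30, 0], [40, 0, 0, -25, 0], [40, 0, 0, -15, 0], [40, 0, 0, -10, 0], [40, 0, 0, 0, 0], [40, 0, 0, 0, 0]]]'

```text
time: 16.9
tool_pos: [0.4704, -0.021, 0.0306]
tool_rot: [3.141, -0.071, -0.0]
ft_force: [-0.3, -0.4, 0.6]
width: 0.422
```

```bash
python3 look.py m
```

```text
16.9 [ 0.4704 -0.021   0.0306] jig [-26.8  48.8] [-0.3 -0.4  0.6] 0.4222408045461632
y-axis yaw rel jig 0.00033614257882774723 tilt -0.9999999944748239
```

Lower 10 mm more, approach to just short of the expected contact (jig x ≈ -1), then press gently.

Request:
apply_moves --increments '[[[40, 0, 0, -10, 0], [40, 5, -0.2, 0, 0], [40, 5, -0.2, 0, 0], [40, 5, -0.2, 0, 0], [40, 4, -0.2, 0, 0], [40, 3, -0.2, 0, 0], [40, 0, 0, 0, 0]]]'

```text
time: 17.6
tool_pos: [0.4929, -0.0218, 0.0206]
tool_rot: [3.141, -0.071, 0.001]
ft_force: [-0.3, -0.1, 0.9]
width: 0.425
```

Request:
apply_moves --increments '[[[40, 1, 0, 0, 0], [40, 1, -0.1, 0, 0], [40, 1, 0, 0, 0], [40, 0, 0, 0, 0]]]'

```text
time: 18.0
tool_pos: [0.4954, -0.0219, 0.0205]
tool_rot: [3.141, -0.071, 0.0]
ft_force: [0.2, -0.1, 0.4]
width: 0.425
```

Request:
apply_moves --increments '[[[40, 1, 0, 0, 0], [40, 1, -0.1, 0, 0], [40, 0, 0, 0, 0]]]'

```text
time: 18.3
tool_pos: [0.4963, -0.0219, 0.0205]
tool_rot: [-3.141, 0.071, 0.004]
ft_force: [-4.1, -0.5, 3.4]
width: 0.427
```

```bash
python3 look.py n
```

```text
18.3 [ 0.4963 -0.0219  0.0205] jig [-0.9 49.1] [-4.1 -0.5  3.4] 0.4270119162087638
y-axis yaw rel jig 0.0002745145748737077 tilt -0.9999969031355888
```

Contact stalled at jig x = -0.9, the same as in the first fence press, so it is flush. One more small press, then back off and lift clear.

Request:
apply_moves --increments '[[[40, 1, 0, 0, 0], [40, 1, 0, 0, 0], [40, 0, 0, 0, 0], [40, -8, 0.4, 0, 0], [40, -12, 0.5, 0, 0], [40, -10, 0.4, 0, 0], [40, 0, 0, 20, 0], [40, 0, 0, 35, 0], [40, 0, 0, 40, 0], [40, 0, 0, 40, 0], [40, 0, 0, 40, 0], [40, 0, 0, 0, 0], [40, 0, 0, 0, 0]]]'

```text
time: 19.6
tool_pos: [0.4696, -0.0207, 0.1965]
tool_rot: [3.14, -0.071, 0.005]
ft_force: [0.8, 0.1, 0.4]
width: 0.427
```

```bash
python3 look.py o wrist top
python3 - <<'E'
from wf import *
f=np.load('wrist_o.npz'); W=wcloud(f); X=clean(W); X=X[(X[:,2]>-.02)&(X[:,2]<.055)]
j=tojig(X[:,:2],np.load('qj.npy'))
qj=np.load('qj.npy')
def cost2(v):
    qj=v[:3]; qb=v[3:]; p=pred_jig(Y[:,:2],qj); k=tojig(Y[:,:2],qj); a=qb[2]; kk=tojig(k,qb)
    p=np.where((abs(kk[:,0])<.0225)&(abs(kk[:,1])<.07),.034,p); return np.minimum(abs(Y[:,2]-p),.012).mean()
Y=X[box(j,-.065,.09,-.15,.178)]
v=np.r_[qj,.0295,.079,.004]
for _ in range(4):
    sim=np.vstack([v]+[v+np.eye(6)[i]*[.003,.003,.01,.003,.003,.01][i] for i in range(6)])
    r=minimize(cost2,v,method='Nelder-Mead',options=dict(initial_simplex=sim,xatol=1e-5,fatol=1e-10,maxiter=3000)); v=r.x
print('jig',v[:3].round(4),'bar in jig mm',(v[3:5]*1e3).round(2),v[5].round(4),r.fun)
k=tojig(Y[:,:2],v[:3]); b=box(k,.012,.048,.02,.14)
A=np.c_[k[b],np.ones(b.sum())]; s=np.linalg.lstsq(A,Y[b,2],rcond=None)[0]; print('top plane slopes',s[:2].round(4),'median z',np.median(Y[b,2]).round(4))
p=f['p']; J=tojig(W[...,:2],v[:3])
u,vv=[],[]
m=box(J,-.03,.08,-.0,.185)&(W[...,2]>-.02)&(W[...,2]<.06); ys,xs=np.where(m); a,b_,c,d=ys.min(),ys.max(),xs.min(),xs.max(); print(a,b_,c,d)
im=p[a:b_+1,c:d+1]; sc=min(800/im.shape[1],600/im.shape[0]); cv2.imwrite('pics/wo.png',cv2.cvtColor(cv2.resize(im,None,fx=sc,fy=sc,interpolation=cv2.INTER_CUBIC),cv2.COLOR_RGB2BGR))
E
```

```text
19.6 [ 0.4696 -0.0207  0.1965] jig [-27.7  49.1] [0.8 0.1 0.4] 0.42689213302768325
y-axis yaw rel jig 8.473433824662813e-05 tilt -0.9999949848031237
jig [ 0.4958 -0.0708 -0.0453] bar in jig mm [30.63 80.02] 0.0015 0.0004945470966554579
top plane slopes [0.0011 0.0006] median z 0.0343
89 176 149 304
```

View pics/wo.png

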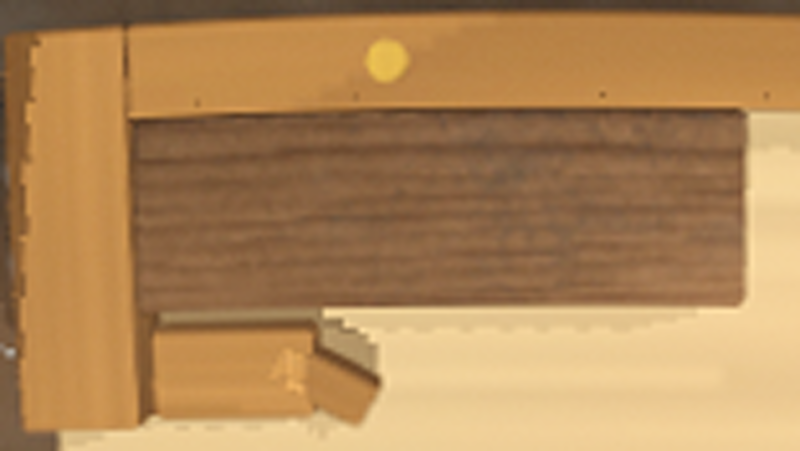

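View pics/top_o.png

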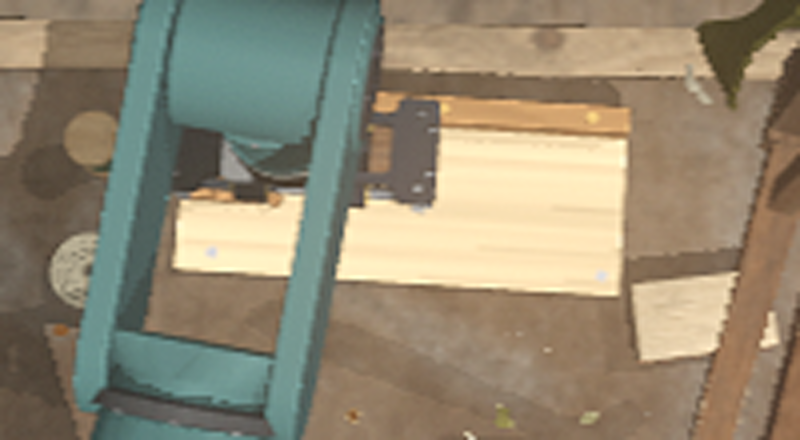

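The offcut fits at (30.6, 80.0) mm with yaw 0.0015, and its top is flat at z=34.3 mm (nominal 34). The crop shows it tight on the fence (y≈112) and the end stop (x≈133), with the gap only at the lip. The spool, tape and sander appear where they were at the start. I'll raise the hand further, let it settle, and hand in.

Request:
apply_moves --increments '[[[40, -5, 0, 25, 0], [40, -10, 0, 30, 0], [40, -5, 0, 20, 0], [40, 0, 0, 0, 0], [40, 0, 0, 0, 0], [40, 0, 0, 0, 0]]]'

```text
time: 20.3
tool_pos: [0.4486, -0.0205, 0.2678]
tool_rot: [-3.14, 0.071, 0.007]
ft_force: [0.5, -0.6, 0.6]
width: 0.427
```

```bash
python3 look.py z; python3 -c "
from h import *
a=np.load('top0.npz'); b=np.load('top_o.npz')
A,B=cloud('top',a['d']),cloud('top',b['d'])
for n,(u0,u1,v0,v1),lo in [('spool',(164,177,155,175),.035),('tape',(160,170,186,208),.008),('sander',(305,334,196,222),.018)]:
    for q in (A,B):
        q=q[v0:v1,u0:u1]; m=(q[...,2]>lo)&(q[...,2]<.06); print(n,m.sum(),q[m][:,:2].mean(0).round(4))
print(order.finish_job())"
```

```text
20.3 [ 0.4486 -0.0205  0.2678] jig [-48.6  48.3] [ 0.5 -0.6  0.6] 0.42686352818593293
y-axis yaw rel jig 7.515830006243895e-05 tilt -0.9999898413190952
spool 131 [0.523  0.1753]
spool 133 [0.5231 0.1751]
tape 105 [0.4217 0.1959]
tape 106 [0.4222 0.1958]
sander 540 [ 0.3903 -0.301 ]
sander 538 [ 0.3903 -0.3008]
the job is handed in; nothing more can be done
None
```

The offcut is home in the corner pocket, flush against the fence and the end stop, and the job was handed in at about 20 s of the 51 s allowed.

**What I did:** I took the hand over the chair leg that blocked the way. I pushed the offcut flat against the fence with two open fingertips, its left end about 80 mm short of the pocket. I then slid it along the fence by its right-hand end until it stopped hard on the end stop at about 7.6 N. Finally I pressed it against the fence once more and lifted clear.

**Last checks:**
- **Position:** it fits at (30.6, 80.0) mm in the jig frame with 0.0015 rad of turn, where home is (30.5, 80). It is flat, with its top at 34.3 mm against 34 nominal.
- **Bystanders:** the top-camera check before the final lift shows the spool, tape and sander within 0.5 mm of where they started.
- **Hand:** it finished about 23 cm above the offcut, touching nothing.

**Checks that disagreed:**
- **End stop:** the end push stopped 2 mm before the position I had worked out, which is within the calibration error. The later fit and picture show the offcut on the stop.
- **Dark line at the fence:** it showed near the right end after the slide. The extra press stopped at the same place as the first one, so I take it as shading or a gap too small to measure that is now closed.
- **One offcut fit:** it returned exactly its starting guess, so I did not use it and refitted over a wider area.

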